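# Check a new brake pad from the counter tray in the pad gauge

## Task

Two brake pads lie tight along the sides of the upper green tray: take out the new one, with the thick lining, lay it lining up on the bed of the pad gauge and slide it in under the gauge's low hood until it has pushed the hidden sliding stop all the way back and you feel it go solid. Push gently, without ramming the gauge, then let go. Leave the worn pad and the small parts in the tray, and do not disturb the pen cup and the tape measure on the counter.

Things in the scene. Friction and masses are not known exactly. Their poses are not given: they have to be found in the camera images.
- pad_mid (a point): centre of the new brake pad (loose, 0.28 kg): a flat bar 110 (x) x 46 (y) x 16 mm (z, up): dark steel back plate 110 x 46 x 6 mm below, grey lining 92 x 46 x 10 mm with a groove across its middle on top. The point is 8 mm above its underside. It lies flat along one of the tray's long walls (either one), 1.5 mm from it: no finger fits between. It slides freely along the wall.
- worn_mid (a point): centre of the worn brake pad (loose): same 110 x 46 mm outline and back plate, but only 3 mm of lining, worn below the groove, 9 mm thick in all. It lies along the tray's other long wall and stays in the tray.
- tray: two stacked green counter trays, fixed. Origin: centre of the underside, on the counter; x runs along its length, out of the open end; z up. The upper floor is 50 mm above the counter, x -125 to +125, y -92 to +92 inside. Its side walls (5 mm thick, 45 mm above the floor) run from the closed back (inner face x = -120) to x = +85 only. The handle over the back wall reaches 114 mm above the counter.
- tray_end (a point): middle of the upper tray's open end, on its floor's edge (tray x = +125, y = 0, z = 50 mm); axes as the tray's. There is no lip, and the last 40 mm of floor before it (tray x 85 to 125) has no side walls.
- bolt_mid (a point): middle of a steel hex bolt standing on its head on the tray's middle strip: head 32 mm across, 50 mm tall.
- socket_mid (a point): middle of a steel socket standing in the tray's middle strip: 28 mm diameter, 45 mm tall.
- plug_mid (a point): middle of a stepped brass plug standing in the tray's middle strip: 34 mm diameter, 28 mm tall.
- gauge: the pad gauge, fixed. Origin: on its middle line, on the counter under x = 0; x is the direction the pad is pushed in, z up. A flat bed 20 mm high, 130 wide (y), x -190 to +160, open up to x = -70. Flared lips from x = -70 lead into an open-topped channel 54 mm wide (y -27 to +27), rails 10 mm high above the bed, x -45 to +20; then the hood, x +20 to +160.
- gauge_mouth (a point): middle of the hood's tunnel mouth, on the bed's surface (gauge x = +20, y = 0, z = 20 mm); axes as the gauge's. The tunnel is 54 mm wide with 20 mm headroom above the bed. The hood's roof is 50 mm above the counter; a reading head and dial on it (gauge x 80 to 140) reach 87 mm. The sliding stop is inside the tunnel.
- stop (a joint): travel of the sliding stop inside the gauge, m: 0 untouched, 0.008 pushed all the way back (solid). It needs about 5 N, has no spring, stays where pushed; over 30 N harms the gauge. Where it stands along the tunnel is hidden and differs each time: with the stop fully back the pad's trailing end is left 12 to 60 mm outside the hood's mouth, in the open-topped channel.
- cup: grey pen cup with pens, loose, standing on the counter: 76 mm diameter, 90 mm tall, pens to 160 mm; origin at the centre of its underside.
- tape: tape measure, loose, standing on the counter: 62 x 36 x 58 mm; origin at the centre of its underside.

How it is judged:
At the end, for the whole second after the job is handed in: The new pad lies flat, lining up, straight in the gauge's channel (within 8 mm of its centre line and 0.12 rad) with its nose under the hood, at rest; the sliding stop is pushed back by more than 6 of its 8 mm; the worn pad, bolt, socket and plug are still in the upper tray (x of pad_mid in the frame of gauge between 0.008 and 0.07 m and y of pad_mid in the frame of gauge between -0.008 and 0.008 m and z of pad_mid in the frame of gauge between 0.024 and 0.032 m and angle between the x axis of pad_mid and the x axis of gauge, either way round below 0.12 rad and angle between pad_mid's own z axis and vertical below 0.2 rad and value of joint stop above 0.006 m and linear speed of pad below 0.01 m/s and x of worn_mid in the frame of tray between -0.125 and 0.125 m and y of worn_mid in the frame of tray between -0.095 and 0.095 m and z of worn_mid in the frame of tray between 0.045 and 0.1 m and x of bolt_mid in the frame of tray between -0.125 and 0.125 m and y of bolt_mid in the frame of tray between -0.095 and 0.095 m and z of bolt_mid in the frame of tray between 0.045 and 0.1 m and x of socket_mid in the frame of tray between -0.125 and 0.125 m and y of socket_mid in the frame of tray between -0.095 and 0.095 m and z of socket_mid in the frame of tray between 0.045 and 0.1 m and x of plug_mid in the frame of tray between -0.125 and 0.125 m and y of plug_mid in the frame of tray between -0.095 and 0.095 m and z of plug_mid in the frame of tray between 0.045 and 0.1 m); the robot touches nothing.
It fails at once if the pad is rammed or dropped into the gauge (more than 30 N between pad and gauge) (contact force between pad and gauge above 30 N).
It fails at once if the pen cup or the tape measure is moved by more than 30 mm or tipped (distance of any of cup, tape from where it was at the start of the episode above 0.03 m or angle between any of cup, tape's own z axis and vertical above 0.5 rad).
It also fails if it takes over 67 s, if anything falls off the work surface, if the arm or the gripper's body presses on something with over 40 N, if the wrist force passes 120 N, or if a joint passes its speed limit or range.

## Robot

A 6-joint arm with a two-finger parallel gripper is mounted at the origin on the work surface. World frame = base frame: x ahead of the robot, y to its left, z up, the work surface at z = 0. Lengths are in m, angles in rad, forces in N, time in s.
With the tool pointing down it reaches from about 0.4 to 0.925 m from the base axis. Payload 3.4 kg.
Tool frame: the origin (TCP) lies midway between the tips of the shut fingers; the grasp point (between the pads) lies 19 mm behind it (env.grip_depth is the z of the grasp point in the tool frame, in m); z points along the fingers, y is the line along which they close (so a half turn about z gives the same grasp; the last joint's range is limited). The gripper opens to 85 mm and grips with 20 to 120 N. Pads are 22 mm wide; open, the fingers measure 114 mm over their backs; the gripper's body (76 mm by 85 mm) begins 54 mm behind the grasp point. The pads swing forward as they close: fully open they stand 13 mm farther back than shut.
Start: joints at [1.04, 0.307, 1.506, -0, 1.328, -0.073], TCP at [0.254, 0.516, 0.206] pointing down, gripper open.
Joint ranges: [-3.12, 3.12], [-1.05, 2.28], [0.14, 2.33], [-1.42, 4.57], [0.1, 2.73], [-2.68, 2.68]. Speed limits (rad/s): [2.57, 2.57, 3.14, 3.14, 3.14, 3.14].

## Interface

Orientations are given as a unit quaternion [w, x, y, z].
In Python, from workcell import env, vision, job_done gives the robot as it stands. The module is installed in compiled form; this text tells all that it offers.
- The arm moves only by the shell command python3 -m jog 'ROWS' [FORCE]. ROWS is JSON, a list that holds one entry, the list of rows, each a list of 7 numbers: the opening, from -1 (shut) to 1 (fully open), so that 0 is half open, then the shift along the tool's x, y, z as a fraction of full scale, then the turn, a rotation vector about the tool's x, y, z as a fraction of full scale. In form: [[[hand, x, y, z, wx, wy, wz], ...]]. A call has 1 to 12 rows; each row shifts and turns the commanded pose from where the row before left it, along the tool's axes as they then stand; what a row does not reach is not made up. Full scale, the value 1, is 0.12 m for a shift and pi/2 rad for a turn. A row lasts 1/10 s, in which the tool goes at most 50 mm and 8.59 degrees, less where a joint would pass 70% of its speed; a pose out of reach is approached as far as the arm can. A call with a number of a shift or a turn outside -1 to 1 is refused whole. A call with a gripper value outside its range is refused whole. The fingers move at their own pace and stop on an object; FORCE is the grip in N (left out, the last holds). Time passes only in rows, so rows that do not move let the fingers close. It gives the time, the measured TCP pose, the force, the opening and the grip force at its end, in the units of the state.
- env.observe(): the state, without advancing time (a new reading comes with each control period).
- vision.capture(name): name is "scene" or "top" or "wrist"; returns a dict with "image" (384x512x3 uint8, red, green, blue), "K" (3x3 intrinsics, pixels), "world_from_camera" (4x4, takes a point from camera to world coordinates). Camera axes: x right, y up, looking along -z (the intrinsics and any distortion apply to the point x, -y, -z); pixel columns grow to the right and rows downward; lengths in m; the calibration is good to about 2 mm. A picture is of the moment at which its call begins. There is no depth.
- job_done(): hands the job in; it is judged then, once.
The state is a dict: "t": time; "joint_positions": joint angles; "qvel": joint speeds; "effort": joint torques, N m; "ee_pos": TCP position; "eef_rot": TCP orientation; "ft_force": force on the tool from outside, world axes, zero at the start; "ft_torque": the same for the moment, N m; "finger_gap": opening from 0.0 (shut) to 1.0 (fully open); "gripper_force": force on a finger pad.
Only numpy, scipy, OpenCV 4.12 (cv2) and the standard library are available. Lean on these libraries where they do the work, as an engineer would, in place of code of your own. Each camera call takes 0.05 s, during which the arm holds its last target. There are 200 camera calls.

## Working session

There is one attempt and no reset: what is moved stays moved. The work goes in short steps, Python scripts to look and compute and a shell command to move; the robot and the scene stay as the last step left them, time stands still between calls to the robot, and variables do not carry over. Pictures are saved under pics/ and viewed, at most 11 in all, crops included, and the job is handed in when it is done.

```bash
mkdir -p pics; cat > h.py <<'E'
import numpy as np, cv2
from workcell import env, vision
from scipy.spatial.transform import Rotation as R
def cap(n,f):
    c=vision.capture(n); cv2.imwrite('pics/'+f+'.png',cv2.resize(c['image'][:,:,::-1],(800,600),interpolation=cv2.INTER_CUBIC))
    np.savez('pics/'+f+'.npz',K=c['K'],T=c['world_from_camera'],image=c['image']); return c
def px2w(f,u,v,z,s=1.5625):
    "pixel in 800x600 picture -> world point on plane z"
    c=np.load('pics/'+f+'.npz'); K,T=c['K'],c['T']
    u=(u+.5)/s-.5; v=(v+.5)/s-.5
    d=T[:3,:3]@np.array([(u-K[0,2])/K[0,0],-(v-K[1,2])/K[1,1],-1]); o=T[:3,3]
    return o+d*(z-o[2])/d[2]
def rot():
    s=env.observe(); q=s['eef_rot']; return s,R.from_quat([q[1],q[2],q[3],q[0]])
E
python3 - <<'E'
from h import *
np.set_printoptions(precision=4,suppress=True)
for n in('top','scene'):
    c=cap(n,n+'0'); print(n,c['K'],c['world_from_camera'],[k for k in c])
s,r=rot(); print(s,r.as_matrix(),env.grip_depth)
E
```

```text
top [[348.9956   0.     254.711 ]
 [  0.     348.9956 197.9191]
 [  0.       0.       1.    ]] [[-0.0178  0.9865 -0.1625  0.3838]
 [-0.9998 -0.0162  0.0108  0.0037]
 [ 0.008   0.1627  0.9866  1.1495]
 [ 0.      0.      0.      1.    ]] ['image', 'K', 'world_from_camera']
scene [[444.903    0.     249.6715]
 [  0.     444.903  184.3718]
 [  0.       0.       1.    ]] [[ 0.3865 -0.6313  0.6724  1.3969]
 [ 0.9222  0.2531 -0.2924 -0.3847]
 [ 0.0144  0.7331  0.68    0.908 ]
 [ 0.      0.      0.      1.    ]] ['image', 'K', 'world_from_camera']
{'t': 0.1, 'joint_positions': array([ 1.0395,  0.3075,  1.5076,  0.    ,  1.3284, -0.0735]), 'qvel': array([ 0.0001, -0.0024, -0.0018,  0.0006,  0.0004, -0.0026]), 'effort': array([ -0.0002, -45.8527, -25.2608,  -0.0004,   0.0056,  -0.    ]), 'ee_pos': array([0.2538, 0.5152, 0.205 ]), 'eef_rot': array([-0.0003,  0.2269,  0.9739, -0.0009]), 'ft_force': array([0.1078, 0.142 , 0.0784]), 'ft_torque': array([-0.0025, -0.0714,  0.0341]), 'gripper_force': 0.0, 'finger_gap': 0.9991820537838096} [[-0.897   0.442  -0.001 ]
 [ 0.442   0.897  -0.0016]
 [ 0.0001 -0.0019 -1.    ]] -0.0187
```

View pics/top0.png

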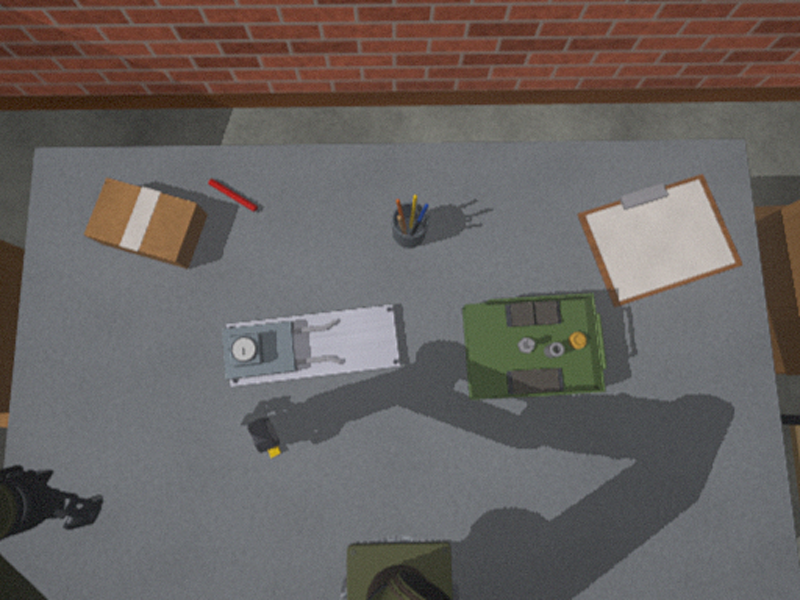

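View pics/scene0.png

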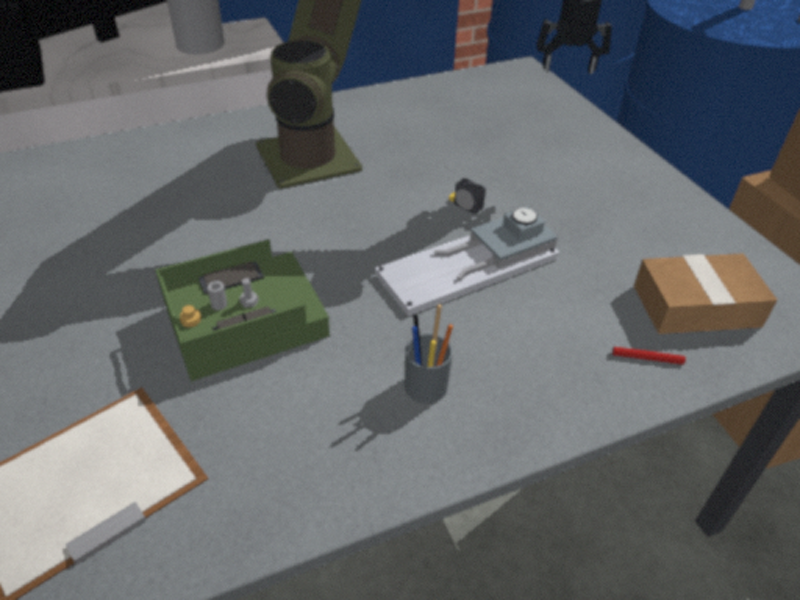

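```bash
python3 - <<'E'
from h import *
im=np.load('pics/top0.npz')['image'][:,:,::-1]
a=cv2.resize(im[188:253,138:268],None,fx=4,fy=4,interpolation=cv2.INTER_CUBIC)
b=cv2.resize(im[183:263,283:413],None,fx=4,fy=4,interpolation=cv2.INTER_CUBIC)
o=np.vstack([a,b]); o=cv2.convertScaleAbs(o,alpha=1.4)
for i in range(0,520,40): cv2.line(o,(i,0),(i,5),(0,0,255),1); 
cv2.imwrite('pics/crop.png',o); print(o.shape)
E
```

```text
(580, 520, 3)
```

View pics/crop.png

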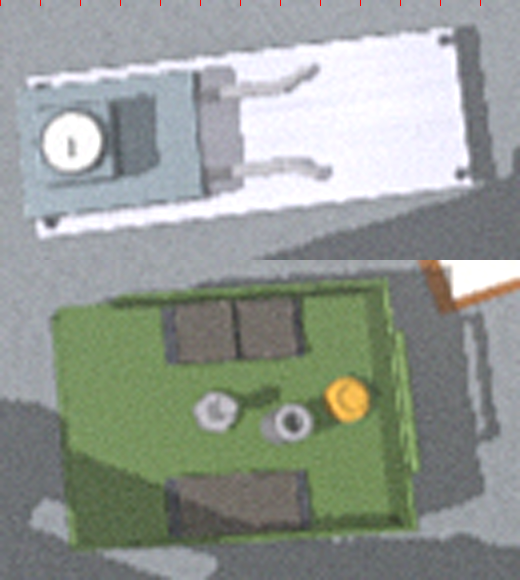

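```bash
python3 - <<'E'
from h import *
from scipy.optimize import least_squares
np.set_printoptions(precision=4,suppress=True)
def P(x,y,z):
    u=(x+.5)/4-.5; v=(y+.5)/4-.5
    if y<260: u+=138; v+=188
    else: u+=283; v=183+(y-260+.5)/4-.5
    return px2w('top0',u,v,z,1.)[:2]
def fit(loc,pts):
    pts=np.array(pts);loc=np.array(loc)
    def f(p):
        c,s=np.cos(p[2]),np.sin(p[2]); return ((loc@np.array([[c,s],[-s,c]])+p[:2])-pts).ravel()
    r=least_squares(f,[*pts.mean(0),np.pi/2]); return r.x,r.fun.reshape(-1,2)*1000
# gauge x ~ +y, gauge y ~ -x
g=fit([[-.19,-.065],[-.19,.065],[.16,.065],[.16,-.065]],[P(457,28,.02),P(473,183,.02),P(40,237,.02),P(27,79,.02)])
print('gauge',g)
t=fit([[.125,-.097],[.125,.097]],[P(53,313,.05),P(73,548,.05)]); print('tray',t)
for n,q in dict(open_far=(53,313,.05),open_near=(73,548,.05),backnear=(405,527,.095),backwallfar=(387,280,.095)).items(): print(n,P(*q))
p=fit([[.055,-.023],[.055,.023],[-.055,.023],[-.055,-.023]],[P(164,308,.056),P(171,362,.056),P(305,354,.056),P(298,298,.056)])
print('pad',p)
w=P(240,503,.059);print('worn',w)
for n,q in dict(bolt=(216,411,.095),socket=(294,422,.095),plug=(347,398,.078)).items(): print(n,P(*q))
E
```

```text
gauge (array([0.4975, 0.1845, 1.6751]), array([[ 0.9458,  1.7481],
       [-1.2523, -0.9668],
       [-0.6291,  0.165 ],
       [ 0.9355, -0.9462]]))
tray (array([ 0.4824, -0.2693,  1.6177]), array([[ 4.0411,  0.1897],
       [-4.0411, -0.1897]]))
open_far [ 0.5694 -0.1401]
open_near [ 0.3837 -0.1488]
backnear [ 0.3948 -0.3923]
backwallfar [ 0.5834 -0.3931]
pad (array([ 0.552 , -0.2831,  1.6243]), array([[ 1.0441,  0.9082],
       [-1.4493,  1.8291],
       [-0.1818, -1.2983],
       [ 0.5869, -1.4389]]))
worn [ 0.4158 -0.2787]
bolt [ 0.4843 -0.2552]
socket [ 0.475 -0.314]
plug [ 0.4943 -0.3614]
```

The top view shows the new, grooved pad on the far (+x) wall of the tray and the plain worn pad on the near wall. The tray's open end and the gauge's push direction both point to about +y. My plan is to push the pad along the wall with shut fingers, grip it across its width at the open end, lay it on the bed, then push it in.

```bash
python3 -m jog '[[[-1,0,0,0,0,0,0.085],[-1,0,0,0,0,0,0.085],[-1,0,0,0,0,0,0.085],[-1,0,0,0,0,0,0.085],[-1,0,0,0,0,0,0.085],[-1,0,0,0,0,0,0.085],[-1,0,0,0,0,0,0.085],[-1,0,0,0,0,0,0.085],[-1,0,0.4,0,0,0,0],[-1,0,0.4,0,0,0,0],[-1,0,0.4,0,0,0,0],[-1,0,0.4,0,0,0,0]]]' 40
python3 -m jog '[[[-1,0,0.25,0,0,0,0],[-1,0,0.25,0,0,0,0],[-1,-0.4,0,0,0,0,0],[-1,-0.4,0,0,0,0,0],[-1,-0.4,0,0,0,0,0],[-1,-0.4,0,0,0,0,0],[-1,-0.4,0,0,0,0,0],[-1,-0.4,0,0,0,0,0],[-1,-0.4,0,0,0,0,0],[-1,-0.4,0,0,0,0,0],[-1,-0.4,0,0,0,0,0],[-1,-0.4,0,0,0,0,0]]]'
```

```text
t: 1.3
ee_pos: [0.4473, 0.5241, 0.2053]
eef_rot: [-0.0, 0.691, 0.723, -0.0]
ft_force: [-0.6, 1.1, -0.0]
finger_gap: -0.0
gripper_force: 0.0
t: 2.5
ee_pos: [0.5269, 0.0457, 0.2055]
eef_rot: [-0.0, 0.691, 0.723, -0.0]
ft_force: [0.9, 0.0, -0.3]
finger_gap: -0.001
gripper_force: 0.0
```

```bash
python3 -m jog '[[[-1,-0.4,0,0,0,0,0],[-1,-0.4,0,0,0,0,0],[-1,-0.4,0,0,0,0,0],[-1,-0.4,0,0,0,0,0],[-1,-0.4,0,0,0,0,0],[-1,-0.4,0,0,0,0,0],[-1,-0.4,0,0,0,0,0],[-1,-0.4,0,0,0,0,0],[-1,-0.1,0,0,0,0,0],[-1,0,0,0,0,0,0]]]'
python3 - <<'E'
from h import *
np.set_printoptions(precision=4,suppress=True)
c=cap('wrist','w1'); s,r=rot(); print(s['ee_pos'],r.as_matrix(),c['K'],c['world_from_camera'])
E
```

```text
t: 3.5
ee_pos: [0.5446, -0.3501, 0.2047]
eef_rot: [-0.001, 0.692, 0.722, -0.0]
ft_force: [0.4, 1.3, -0.0]
finger_gap: -0.004
gripper_force: 0.0
[ 0.5446 -0.348   0.2048] [[-0.0431  0.9991 -0.0013]
 [ 0.9991  0.0431  0.0019]
 [ 0.0019 -0.0013 -1.    ]] [[280.8708   0.     253.6391]
 [  0.     280.8708 189.0852]
 [  0.       0.       1.    ]] [[ 0.9991 -0.0402 -0.0111  0.542 ]
 [ 0.0417  0.9619  0.2701 -0.2822]
 [-0.0001 -0.2704  0.9628  0.3727]
 [ 0.      0.      0.      1.    ]]
```

View pics/w1.png

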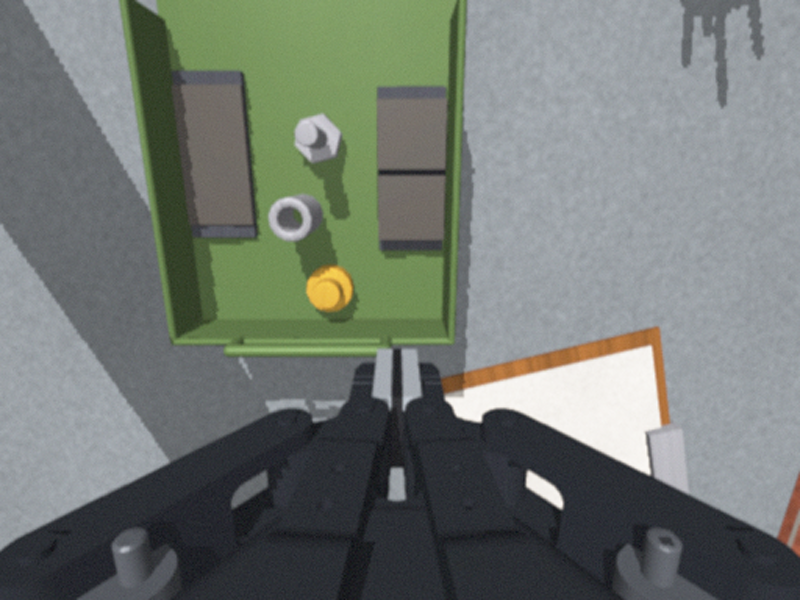

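```bash
python3 - <<'E'
from h import *
np.set_printoptions(precision=4,suppress=True)
q=lambda u,v,z:px2w('w1',u,v,z)
print('groove',q(412,172,.063),'rear',q(411,247,.056),'front',q(411,90,.056))
print('wall',q(443,318,.05),'backwall',q(330,319,.05), 'pad sides',q(378,172,.066),q(446,172,.066))
c=np.load('pics/w1.npz');K,T=c['K'],c['T'];s,r=rot()
for h in(0,.02,.04,.05,.06,.07,.08):
  for y,x in((0.014,.011),(.014,-.011),(.04,.011)):
    p=np.linalg.inv(T)@np.r_[s['ee_pos']+r.apply([x,y,-h]),1]; print(h,x,y,((K[0,0]*p[0]/-p[2]+K[0,2])*1.5625).round(),((K[1,1]*p[1]/p[2]+K[1,2])*1.5625).round(),end=' | ')
  print()
E
```

```text
groove [ 0.5524 -0.2815  0.063 ] rear [ 0.5546 -0.3339  0.056 ] front [ 0.5493 -0.2293  0.056 ]
wall [ 0.5824 -0.3892  0.05  ] backwall [ 0.4949 -0.3936  0.05  ] pad sides [ 0.5294 -0.2824  0.066 ] [ 0.5751 -0.2805  0.066 ]
0 0.011 0.014 431.0 314.0 | 0 -0.011 0.014 430.0 364.0 | 0 0.011 0.04 495.0 314.0 | 
0.02 0.011 0.014 435.0 331.0 | 0.02 -0.011 0.014 434.0 387.0 | 0.02 0.011 0.04 508.0 331.0 | 
0.04 0.011 0.014 441.0 354.0 | 0.04 -0.011 0.014 439.0 416.0 | 0.04 0.011 0.04 523.0 353.0 | 
0.05 0.011 0.014 444.0 367.0 | 0.05 -0.011 0.014 442.0 433.0 | 0.05 0.011 0.04 533.0 367.0 | 
0.06 0.011 0.014 448.0 383.0 | 0.06 -0.011 0.014 445.0 454.0 | 0.06 0.011 0.04 544.0 383.0 | 
0.07 0.011 0.014 452.0 402.0 | 0.07 -0.011 0.014 450.0 477.0 | 0.07 0.011 0.04 557.0 402.0 | 
0.08 0.011 0.014 458.0 424.0 | 0.08 -0.011 0.014 455.0 505.0 | 0.08 0.011 0.04 573.0 424.0 |
```

```bash
python3 -m jog '[[[-1,-0.13,0.015,0,0,0,0],[-1,0,0,0,0,0,0],[-1,0,0,0.3,0,0,0],[-1,0,0,0.3,0,0,0],[-1,0,0,0.3,0,0,0],[-1,0,0,0.2,0,0,0],[-1,0,0,0.1,0,0,0],[-1,0,0,0.06,0,0,0],[-1,0,0,0,0,0,0],[-1,0,0,0,0,0,0]]]'
```

```text
t: 4.55
ee_pos: [0.5487, -0.364, 0.056]
eef_rot: [0.001, 0.691, 0.723, 0.0]
ft_force: [-0.7, 0.4, 1.3]
finger_gap: 0.003
gripper_force: 0.0
```

```bash
python3 -m jog '[[[-1,0,0.03,0.015,0,0,0],[-1,0.08,0,0,0,0,0],[-1,0.1,0,0,0,0,0],[-1,0.1,0,0,0,0,0],[-1,0.1,0,0,0,0,0],[-1,0.1,0,0,0,0,0],[-1,0.1,0,0,0,0,0],[-1,0.1,0,0,0,0,0]]]'
python3 -m jog '[[[-1,0.1,0,0,0,0,0],[-1,0.1,0,0,0,0,0],[-1,0.1,0,0,0,0,0],[-1,0.05,0,0,0,0,0],[-1,0.02,0,0,0,0,0],[-1,0,0,0,0,0,0]]]'
python3 - <<'E'
from h import *
cap('wrist','w2'); print(rot()[0]['ee_pos'])
E
```

```text
t: 5.35
ee_pos: [0.5476, -0.2806, 0.0529]
eef_rot: [-0.0, 0.691, 0.723, -0.0]
ft_force: [0.1, -0.6, -0.5]
finger_gap: 0.003
gripper_force: 0.0
t: 5.95
ee_pos: [0.5458, -0.2373, 0.0529]
eef_rot: [0.0, 0.691, 0.723, -0.0]
ft_force: [0.5, -0.1, 0.4]
finger_gap: 0.001
gripper_force: 0.0
[ 0.54582042 -0.23770421  0.0528567 ]
```

View pics/w2.png

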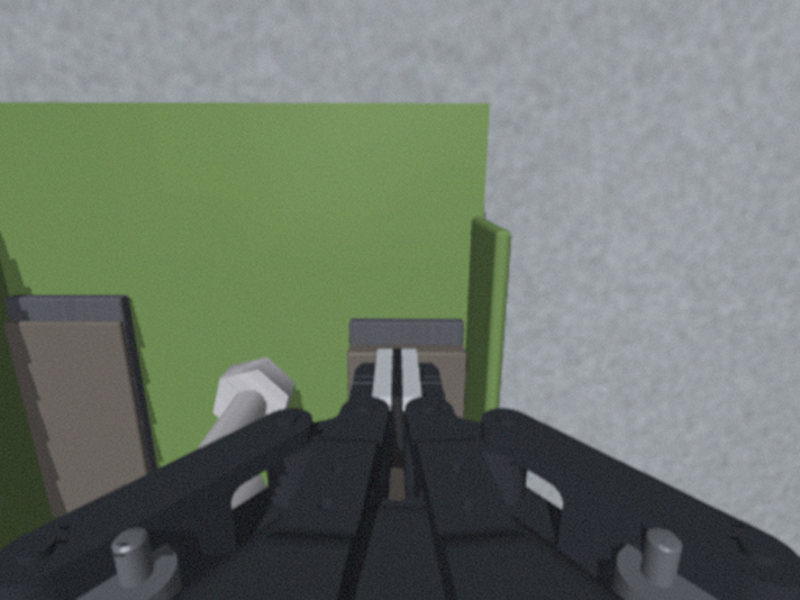

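```bash
python3 - <<'E'
from h import *
np.set_printoptions(precision=4,suppress=True)
q=lambda u,v,z:px2w('w2',u,v,z)
print('front',q(350,319,.056),q(463,319,.056),'lining',q(407,346,.066),'wallend',q(472,217,.05),'floorend',q(240,103,.05),q(489,103,.05),'worn',q(68,296,.056),rot()[0]['ft_force'])
print(np.load('pics/w2.npz')['T'])
E
```

```text
front [ 0.5269 -0.2261  0.056 ] [ 0.5716 -0.224   0.056 ] lining [ 0.5496 -0.2324  0.066 ] wallend [ 0.5726 -0.1846  0.05  ] floorend [ 0.4855 -0.148   0.05  ] [ 0.5749 -0.1439  0.05  ] worn [ 0.417  -0.2216  0.056 ] [-0.0894 -0.9899  0.4132]
[[ 0.999  -0.0435 -0.0133  0.5426]
 [ 0.0455  0.9615  0.2709 -0.1693]
 [ 0.001  -0.2712  0.9625  0.2207]
 [ 0.      0.      0.      1.    ]]
```

```bash
python3 - <<'E'
from h import *
c=cap('scene','s2'); im=c['image'][130:255,90:220,::-1]
cv2.imwrite('pics/s2c.png',cv2.resize(im,None,fx=4.6,fy=4.6,interpolation=cv2.INTER_CUBIC))
E
```

```text
(no output)
```

View pics/s2c.png

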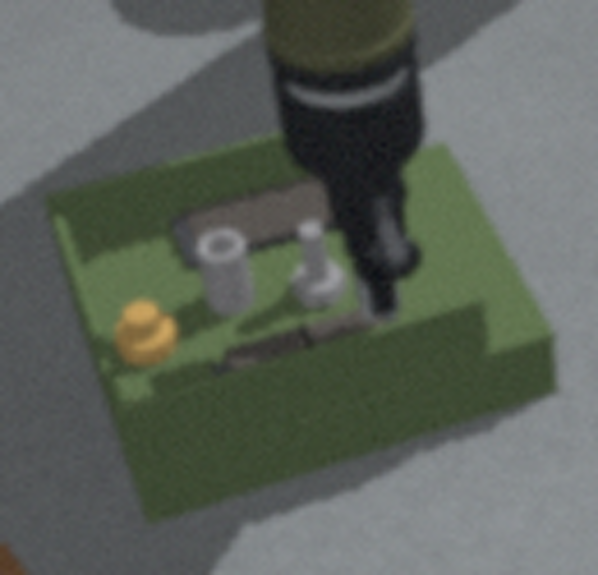

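```bash
python3 -m jog '[[[-1,0,0,0.01,0,0,0],[-1,0,0,0,0,0,0]]]' | grep -E "pos|ft"
python3 -m jog '[[[-1,0,0,0.01,0,0,0],[-1,0,0,0,0,0,0]]]'| grep -E "pos|ft"
python3 -m jog '[[[-1,0,0,0.01,0,0,0],[-1,0,0,0,0,0,0]]]'| grep -E "pos|ft"
```

```text
ee_pos: [0.5456, -0.2379, 0.0514]
ft_force: [0.5, 0.1, 0.5]
ee_pos: [0.5455, -0.2376, 0.0502]
ft_force: [-0.2, 0.8, -0.6]
ee_pos: [0.5455, -0.2375, 0.049]
ft_force: [-1.0, -0.6, 0.2]
```

```bash
python3 -m jog '[[[-1,0,0,0.01,0,0,0],[-1,0,0,0,0,0,0]]]' | grep -E "pos|ft"
python3 -m jog '[[[-1,0,0,0.01,0,0,0],[-1,0,0,0,0,0,0]]]'| grep -E "pos|ft"
python3 -m jog '[[[-1,0,0,0.01,0,0,0],[-1,0,0,0,0,0,0]]]'| grep -E "pos|ft"
python3 - <<'E'
from h import *
c=cap('scene','s3'); c2=cap('wrist','w3')
im=c['image'][165:230,110:205,::-1]; a=cv2.resize(im,None,fx=4,fy=4,interpolation=cv2.INTER_CUBIC)
b=cv2.resize(c2['image'][160:300,200:332,::-1],None,fx=3,fy=3,interpolation=cv2.INTER_CUBIC)
o=np.zeros((420,780,3),np.uint8);o[:a.shape[0],:a.shape[1]]=a;o[:b.shape[0],384:384+b.shape[1]]=b[:,:396];cv2.imwrite('pics/c3.png',o)
E
```

```text
ee_pos: [0.5455, -0.2374, 0.0479]
ft_force: [0.4, 0.4, -0.5]
ee_pos: [0.5455, -0.2374, 0.0467]
ft_force: [0.5, 0.1, -0.5]
ee_pos: [0.5455, -0.2375, 0.0454]
ft_force: [-0.0, 0.2, 0.1]
```

View pics/c3.png

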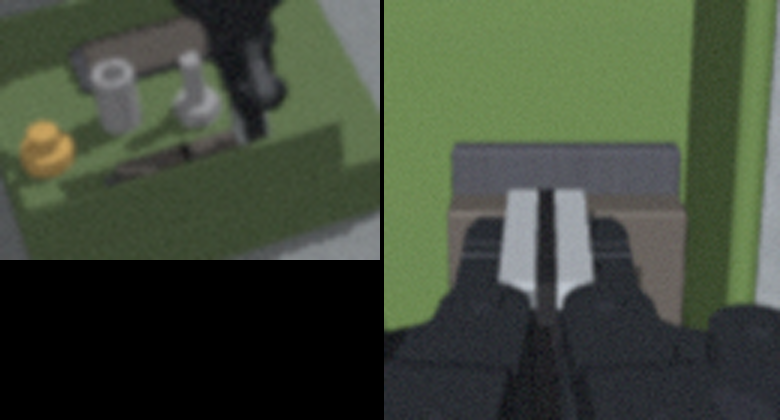

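```bash
for i in 1 ; do
python3 -m jog '[[[-1,0,0,0.01,0,0,0],[-1,0,0,0,0,0,0]]]' | grep -E "pos|ft"
python3 -m jog '[[[-1,0,0,0.01,0,0,0],[-1,0,0,0,0,0,0]]]'| grep -E "pos|ft"
python3 -m jog '[[[-1,0,0,0.01,0,0,0],[-1,0,0,0,0,0,0]]]'| grep -E "pos|ft"
python3 -m jog '[[[-1,0,0,0.01,0,0,0],[-1,0,0,0,0,0,0]]]'| grep -E "pos|ft"
done; python3 - <<'E'
from h import *
np.set_printoptions(precision=3,suppress=True)
s=env.observe();print(s['t'],s['ft_force'],s['effort'],s['finger_gap'])
E
```

```text
ee_pos: [0.5455, -0.2375, 0.0443]
ft_force: [-0.2, -0.0, 0.8]
ee_pos: [0.5456, -0.2375, 0.0431]
ft_force: [-0.4, 0.2, -0.2]
ee_pos: [0.5455, -0.2374, 0.0418]
ft_force: [0.6, -0.0, 0.7]
ee_pos: [0.5455, -0.2374, 0.0407]
ft_force: [0.3, 0.4, -0.1]
8.15 [ 0.31   0.377 -0.069] [ -0.004 -51.463 -19.076  -0.     -0.029   0.   ] 0.0016353705777152967
```

```bash
python3 - <<'E'
from h import *
c=np.load('pics/s3.npz');K,T=c['K'],c['T']
def pr(w):
    p=np.linalg.inv(T)@np.r_[w,1]; return K[0,0]*p[0]/-p[2]+K[0,2],K[1,1]*p[1]/p[2]+K[1,2]
for h in(0,.01,.02,.03,.04):
    u,v=pr([.5455,-.2375,.0454+h]); print(h,u,v,'crop',(u-110)*4,(v-165)*4)
for w in([.5726,-.1846,.095],[.5695,-.1401,.05],[.5524,-.2815,.066],[.550,-.2324,.066]): u,v=pr(w);print(w,(u-110)*4,(v-165)*4)
c=cap('scene','s4'); im=c['image'][165:230,110:205,::-1]; a=cv2.resize(im,None,fx=8,fy=8,interpolation=cv2.INTER_CUBIC); cv2.imwrite('pics/c4.png',cv2.convertScaleAbs(a,alpha=2))
E
```

```text
0 173.5448286533491 205.68754078263797 crop 254.1793146133964 162.75016313055187
0.01 173.16520716679716 203.08017223656256 crop 252.66082866718864 152.32068894625024
0.02 172.7812413709865 200.4429655076737 crop 251.12496548394597 141.77186203069482
0.03 172.39285626370616 197.7754054554629 crop 249.57142505482466 131.1016218218516
0.04 171.99997510625383 195.07696501261222 crop 247.9999004250153 120.30786005044888
[0.5726, -0.1846, 0.095] 336.21175729327183 115.57920976109438
[0.5695, -0.1401, 0.05] 402.1878000852189 143.18223764670415
[0.5524, -0.2815, 0.066] 188.7958947326132 165.64370550744025
[0.55, -0.2324, 0.066] 260.2970222495147 143.54196872260604
```

View pics/c4.png

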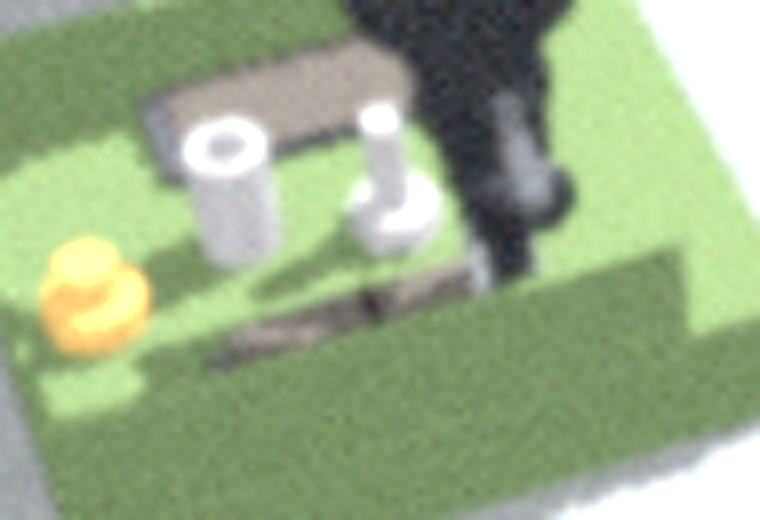

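```bash
python3 -m jog '[[[-1,0,0,0.01,0,0,0],[-1,0,0,0,0,0,0]]]' | grep -E "pos|ft"
python3 -m jog '[[[-1,0,0,0.01,0,0,0],[-1,0,0,0,0,0,0]]]'| grep -E "pos|ft"
python3 -m jog '[[[-1,0,0,0.01,0,0,0],[-1,0,0,0,0,0,0]]]'| grep -E "pos|ft"
python3 - <<'E'
from h import *
c2=cap('wrist','w5'); a=np.load('pics/w3.npz')['image'];b=c2['image']
o=np.hstack([cv2.resize(i[150:310,190:342,::-1],None,fx=2.6,fy=2.6,interpolation=cv2.INTER_CUBIC) for i in(a,b)]);cv2.imwrite('pics/c5.png',o);print(o.shape)
E
```

```text
ee_pos: [0.5457, -0.2375, 0.0406]
ft_force: [-1.7, 1.3, 6.2]
ee_pos: [0.5457, -0.2375, 0.0405]
ft_force: [-2.4, 2.3, 13.7]
ee_pos: [0.5458, -0.2376, 0.0405]
ft_force: [-5.0, 3.0, 20.2]
(416, 790, 3)
```

View pics/c5.png

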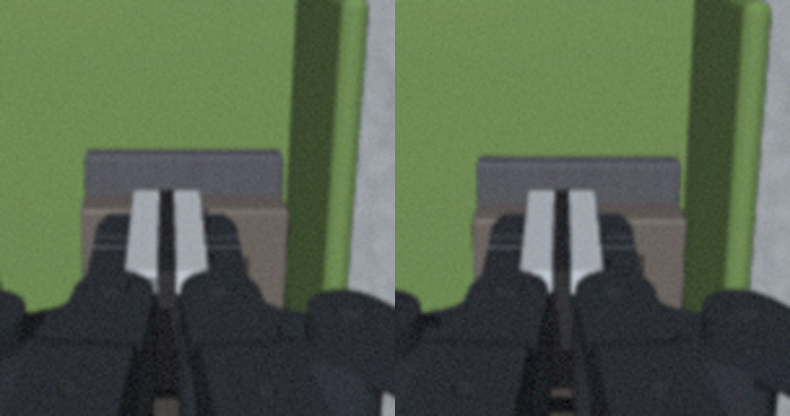

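```bash
cat > ft.py <<'E'
from h import *
np.set_printoptions(precision=3,suppress=True)
s,r=rot();F,M=s['ft_force'],s['ft_torque'];print(s['ee_pos'],'F',F,'M',M,'M tool',r.inv().apply(M),'gap',s['finger_gap'],s['t'])
E
python3 ft.py; python3 -m jog '[[[-1,0,0,-0.05,0,0,0],[-1,0,0,0,0,0,0]]]' | grep -E "pos|ft"; python3 ft.py
```

```text
[ 0.546 -0.238  0.04 ] F [-5.154  2.307 21.422] M [ 0.464  0.942 -0.026] M tool [0.921 0.505 0.026] gap -7.427500769236689e-05 8.85
ee_pos: [0.5464, -0.2379, 0.0443]
ft_force: [0.9, -0.3, -0.5]
[ 0.546 -0.238  0.044] F [ 0.881 -0.292 -0.46 ] M [-0.061 -0.018  0.017] M tool [-0.015 -0.061 -0.017] gap -0.0020217341495409563 9.05
```

```bash
python3 - <<'E'
from h import *
np.set_printoptions(precision=4,suppress=True)
n=lambda x,y:(190+((x-395)+.5)/2.6-.5,150+(y+.5)/2.6-.5)
for z in(.0405,.056,.066,.078):
  L=px2w('w5',*n(527,190),z,1.);Rr=px2w('w5',*n(598,190),z,1.)
  print(z,L,Rr,'fwd',(L[1]+Rr[1])/2+.2375,'mid x',(L[0]+Rr[0])/2,'w',Rr[0]-L[0])
print(px2w('w5',*n(478,158),.056,1.),px2w('w5',*n(680,158),.056,1.), px2w('w5',*n(475,217),.066,1.),px2w('w5',*n(684,217),.066,1.))
print(np.load('pics/w5.npz')['T'])
E
```

```text
0.0405 [ 0.5376 -0.2396  0.0405] [ 0.5551 -0.2388  0.0405] fwd -0.0017241060944535591 mid x 0.5463206406053431 w 0.017526677757726872
0.056 [ 0.538  -0.2331  0.056 ] [ 0.5539 -0.2324  0.056 ] fwd 0.004723351372268009 mid x 0.545965780557097 w 0.0159073330062518
0.066 [ 0.5383 -0.2289  0.066 ] [ 0.5532 -0.2283  0.066 ] fwd 0.008883001350798059 mid x 0.5457368385904866 w 0.01486259445691318
0.078 [ 0.5387 -0.2239  0.078 ] [ 0.5523 -0.2233  0.078 ] fwd 0.013874581325034108 mid x 0.5454621082305542 w 0.01360890819770677
[ 0.5269 -0.226   0.056 ] [ 0.5716 -0.224   0.056 ] [ 0.5275 -0.2356  0.066 ] [ 0.5717 -0.2336  0.066 ]
[[ 0.999  -0.0428 -0.0145  0.5425]
 [ 0.0451  0.9614  0.2715 -0.1694]
 [ 0.0023 -0.2719  0.9623  0.2083]
 [ 0.      0.      0.      1.    ]]
```

The shut fingertips touch the lining with the TCP reading about 25 mm low, so the real tips sit about 25 mm behind the reported TCP. I'll go back behind the pad and use this measured tip offset.

```bash
python3 -m jog '[[[-1,0,0,-0.35,0,0,0],[-1,-0.3,0,0,0,0,0],[-1,-0.3,0,0,0,0,0],[-1,-0.29,0,0,0,0,0],[-1,0,0,0,0,0,0],[-1,0,0,0.25,0,0,0],[-1,0,0,0.1,0,0,0],[-1,0,0,0,0,0,0]]]' | grep -E "pos|ft"
python3 -m jog '[[[-1,0,0,0.03,0,0,0],[-1,0,0,0,0,0,0]]]' | grep -E "pos|ft"
python3 -m jog '[[[-1,0,0,0.02,0,0,0],[-1,0,0,0,0,0,0]]]' | grep -E "pos|ft"
python3 -m jog '[[[-1,0,0,0.02,0,0,0],[-1,0,0,0,0,0,0]]]' | grep -E "pos|ft"; python3 ft.py
```

```text
ee_pos: [0.5481, -0.3421, 0.0402]
ft_force: [-0.6, 0.8, -0.6]
ee_pos: [0.5508, -0.3439, 0.0399]
ft_force: [0.1, -0.1, -0.1]
ee_pos: [0.5508, -0.3442, 0.0377]
ft_force: [-0.7, -0.4, -0.2]
ee_pos: [0.5504, -0.3441, 0.0348]
ft_force: [-0.1, 0.2, 0.1]
[ 0.55  -0.344  0.035] F [-0.126  0.178  0.129] M [ 0.005  0.006 -0.029] M tool [0.006 0.005 0.029] gap 0.0021018366883556973 10.45
```

```bash
python3 -m jog '[[[-1,0.08,0,0,0,0,0],[-1,0.08,0,0,0,0,0],[-1,0.08,0,0,0,0,0],[-1,0.08,0,0,0,0,0]]]' | grep -E "pos|ft"
python3 -m jog '[[[-1,0.08,0,0,0,0,0],[-1,0.08,0,0,0,0,0],[-1,0.08,0,0,0,0,0],[-1,0.08,0,0,0,0,0],[-1,0.08,0,0,0,0,0],[-1,0.08,0,0,0,0,0],[-1,0.08,0,0,0,0,0]]]' | grep -E "pos|ft"
python3 -m jog '[[[-1,0.06,0,0,0,0,0],[-1,0.04,0,0,0,0,0],[-1,0.02,0,0,0,0,0],[-1,0,0,0,0,0,0]]]' | grep -E "pos|ft"
python3 - <<'E'
from h import *
c=cap('wrist','w6')['image'][:,:,::-1]
# dark/brown pad: report non-green front edge along column bands near pad axis
hsv=cv2.cvtColor(c,cv2.COLOR_BGR2HSV)
cols=[225,235,245,250,255,260,265,270,280,290]
for x in cols: print(x,[ (y,*map(int,hsv[y,x])) for y in range(0,230,12)])
E
```

```text
ee_pos: [0.5487, -0.3049, 0.0349]
ft_force: [-0.2, -2.1, 0.4]
ee_pos: [0.5457, -0.238, 0.0349]
ft_force: [-0.6, -3.3, 0.4]
ee_pos: [0.5449, -0.2237, 0.0347]
ft_force: [-0.7, -0.0, 1.1]
225 [(0, 101, 17, 166), (12, 99, 19, 132), (24, 116, 20, 103), (36, 22, 23, 122), (48, 14, 23, 123), (60, 20, 25, 123), (72, 8, 23, 122), (84, 14, 23, 122), (96, 16, 24, 118), (108, 16, 24, 119), (120, 14, 24, 119), (132, 120, 15, 35), (144, 19, 24, 117), (156, 21, 16, 113), (168, 12, 33, 117), (180, 12, 23, 113), (192, 12, 22, 115), (204, 15, 23, 110), (216, 17, 33, 108), (228, 120, 26, 69)]
235 [(0, 105, 16, 159), (12, 107, 15, 151), (24, 117, 26, 108), (36, 17, 19, 123), (48, 13, 19, 123), (60, 16, 23, 121), (72, 16, 27, 125), (84, 16, 24, 118), (96, 8, 23, 121), (108, 22, 25, 113), (120, 14, 28, 120), (132, 130, 39, 39), (144, 11, 24, 117), (156, 11, 25, 113), (168, 18, 29, 115), (180, 13, 21, 109), (192, 20, 27, 114), (204, 10, 21, 107), (216, 14, 25, 110), (228, 130, 23, 68)]
245 [(0, 105, 12, 165), (12, 116, 14, 148), (24, 115, 28, 109), (36, 8, 22, 125), (48, 15, 24, 125), (60, 14, 27, 122), (7
[... 2340 characters left out ...]
, 11, 17, 121), (60, 16, 24, 117), (72, 6, 22, 116), (84, 14, 28, 118), (96, 11, 24, 116), (108, 20, 20, 115), (120, 15, 26, 118), (132, 20, 16, 48), (144, 10, 20, 113), (156, 12, 22, 114), (168, 9, 29, 116), (180, 8, 36, 113), (192, 18, 23, 109), (204, 13, 27, 112), (216, 17, 21, 109), (228, 111, 39, 66)]
290 [(0, 103, 19, 164), (12, 98, 17, 164), (24, 120, 20, 102), (36, 20, 19, 119), (48, 21, 15, 116), (60, 14, 27, 122), (72, 11, 23, 121), (84, 16, 25, 114), (96, 26, 17, 108), (108, 6, 22, 115), (120, 13, 29, 122), (132, 60, 11, 48), (144, 7, 20, 113), (156, 11, 25, 114), (168, 15, 31, 114), (180, 14, 25, 111), (192, 14, 32, 118), (204, 7, 21, 108), (216, 15, 32, 111), (228, 135, 17, 61)]
```

```bash
python3 - <<'E'
from h import *
np.set_printoptions(precision=4,suppress=True)
im=np.load('pics/w6.npz')['image'].astype(int)
g=im.sum(2); 
def edge(x): 
    col=g[120:142,x-1:x+2].mean(1); w=np.clip(330-col,0,None)**2; return 120+(w*np.arange(22)).sum()/w.sum()
for x in(235,255,280,290): print(x,edge(x),px2w('w6',x,edge(x),.063,1.))
# side edges at row 170: saturation/lining
hsv=cv2.cvtColor(im.astype(np.uint8),cv2.COLOR_RGB2HSV)
for y in(60,100,170):
    m=(hsv[y,:,1]<45)&(abs(hsv[y,:,2].astype(int)-115)<22); m=cv2.morphologyEx(m.astype(np.uint8)[None],cv2.MORPH_OPEN,np.ones((1,5)))[0]
    i=np.where(m[150:380])[0]+150; i=i[(i>200)&(i<330)]; print(y,i.min(),i.max(),px2w('w6',i.min(),y,.066,1.),px2w('w6',i.max()+1,y,.066,1.))
print(rot()[0]['ee_pos'])
E
```

```text
235 134.340433257397 [ 0.5334 -0.1676  0.063 ]
255 134.68334683653998 [ 0.5432 -0.1673  0.063 ]
280 135.20075073929777 [ 0.5554 -0.167   0.063 ]
290 135.4293615278556 [ 0.5603 -0.1669  0.063 ]
60 214 316 [ 0.5233 -0.135   0.066 ] [ 0.5693 -0.1329  0.066 ]
100 216 312 [ 0.5243 -0.1521  0.066 ] [ 0.5693 -0.15    0.066 ]
170 217 307 [ 0.5251 -0.1852  0.066 ] [ 0.5702 -0.1831  0.066 ]
[ 0.5447 -0.2237  0.0346]
```

```bash
python3 -m jog '[[[-1,0,0,-0.3,0,0,0],[-1,0,0,-0.3,0,0,0],[0.5,0.33,0.02,0,0,0,0],[0.5,0.33,0.02,0,0,0,0],[0.5,0,0,0,0,0,0],[0.5,0,0,0,0,0,0],[0.5,0,0,0,0,0,0],[0.5,0,0,0.3,0,0,0],[0.5,0,0,0.2,0,0,0],[0.5,0,0,0.1,0,0,0],[0.5,0,0,0,0,0,0]]]'
python3 ft.py
python3 -m jog '[[[0.5,0,0,0.03,0,0,0],[0.5,0,0,0,0,0,0]]]' | grep -E "pos|ft"
python3 -m jog '[[[0.5,0,0,0.03,0,0,0],[0.5,0,0,0,0,0,0]]]' | grep -E "pos|ft"
python3 ft.py
```

```text
t: 13.1
ee_pos: [0.5448, -0.1454, 0.0328]
eef_rot: [-0.002, 0.692, 0.722, -0.001]
ft_force: [-0.0, -0.4, 1.6]
finger_gap: 0.749
gripper_force: 0.0
[ 0.545 -0.145  0.033] F [-0.011 -0.428  1.551] M [-0.01  -0.021 -0.05 ] M tool [-0.02  -0.011  0.05 ] gap 0.749304553852582 13.1
ee_pos: [0.5471, -0.1456, 0.0318]
ft_force: [0.0, -0.8, 0.3]
ee_pos: [0.5466, -0.145, 0.028]
ft_force: [0.2, -0.2, 0.3]
[ 0.547 -0.145  0.028] F [ 0.186 -0.154  0.295] M [ 0.021  0.009 -0.003] M tool [0.008 0.021 0.003] gap 0.7468414223143225 13.5
```

```bash
python3 -m jog '[[[0.5,0,0,0.03,0,0,0],[0.5,0,0,0,0,0,0]]]' | grep -E "pos|ft"
python3 -m jog '[[[0.5,0,0,0.015,0,0,0],[0.5,0,0,0,0,0,0]]]' | grep -E "pos|ft"
python3 -m jog '[[[-1,0,0,0,0,0,0],[-1,0,0,0,0,0,0],[-1,0,0,0,0,0,0],[-1,0,0,0,0,0,0],[-1,0,0,0,0,0,0]]]' 40
python3 ft.py
```

```text
ee_pos: [0.5461, -0.1448, 0.0239]
ft_force: [0.1, -0.1, -0.8]
ee_pos: [0.5461, -0.1449, 0.022]
ft_force: [0.2, 0.0, 0.2]
t: 14.4
ee_pos: [0.5463, -0.145, 0.0226]
eef_rot: [0.0, 0.691, 0.723, 0.0]
ft_force: [-1.7, 1.0, 5.1]
finger_gap: 0.534
gripper_force: 40.6
[ 0.546 -0.145  0.023] F [-1.688  0.989  5.134] M [ 0.104  0.278 -0.038] M tool [0.273 0.116 0.038] gap 0.5337078211955513 14.4
```

```bash
python3 -m jog '[[[-1,0,0,-0.02,0,0,0],[-1,0,0,-0.04,0,0,0],[-1,0,0,-0.14,0,0,0],[-1,0,0,-0.2,0,0,0],[-1,0,0,-0.2,0,0,0],[-1,0,0,0,0,0,0]]]' 60
python3 ft.py
python3 -m jog '[[[-1,0.2,-0.04,0,0,0,0],[-1,0.3,-0.04,0,0,0,0],[-1,0.3,-0.04,0,0,0,0],[-1,0.3,-0.04,0,0,0,0],[-1,0.3,-0.04,0,0,0,0],[-1,0.3,-0.04,0,0,0,0],[-1,0.18,0,0,0,0,0],[-1,0,0,0,0,0,-0.039],[-1,0,0,0,0,0,0],[-1,0,0,0,0,0,0]]]'
python3 - <<'E'
from h import *
cap('wrist','w7')
E
python3 ft.py
```

```text
t: 15.0
ee_pos: [0.5489, -0.1458, 0.097]
eef_rot: [0.003, 0.691, 0.723, 0.001]
ft_force: [1.8, -0.3, -2.8]
finger_gap: 0.528
gripper_force: 61.0
[ 0.549 -0.146  0.097] F [ 1.763 -0.296 -2.846] M [ 0.059 -0.037 -0.05 ] M tool [-0.04   0.057  0.051] gap 0.5279997252984194 15.0
t: 16.0
ee_pos: [0.5067, 0.079, 0.0932]
eef_rot: [-0.0, 0.669, 0.743, -0.001]
ft_force: [-0.8, -0.3, -3.5]
finger_gap: 0.523
gripper_force: 61.1
[0.507 0.079 0.093] F [-0.613  0.235 -2.45 ] M [ 0.043 -0.005  0.009] M tool [-0.01   0.042 -0.009] gap 0.5301774135037592 16.05
```

View pics/w7.png

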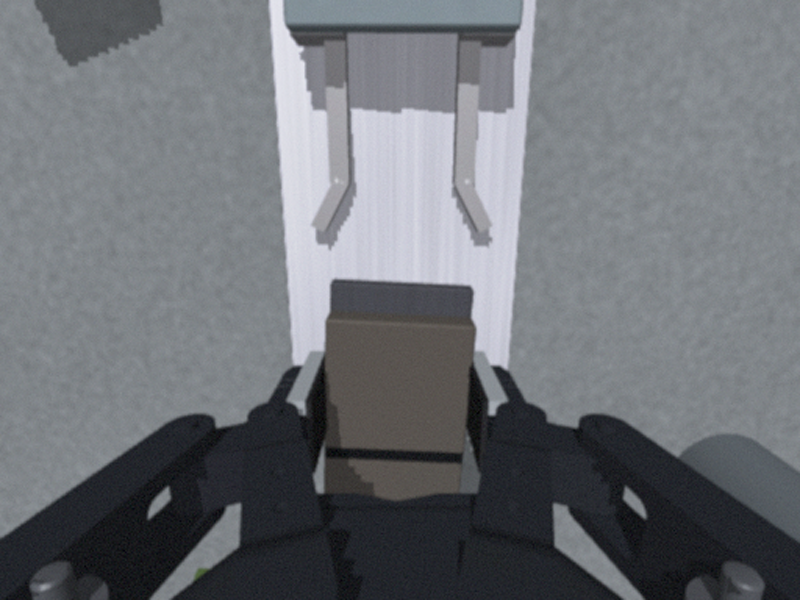

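```bash
python3 - <<'E'
from h import *
np.set_printoptions(precision=4,suppress=True)
q=lambda u,v,z:px2w('w7',u,v,z)
a=(q(347,60,.03)+q(459,60,.03))/2; b=(q(350,180,.03)+q(456,180,.03))/2
print('rails',q(347,60,.03),q(459,60,.03),q(350,180,.03),q(456,180,.03)); d=a-b; print('mid',a,b,'yaw',np.arctan2(d[1],d[0]))
m1,m2=q(291,24,.05),q(521,24,.05); print('mouth',m1,m2,(m1+m2)/2)
# bed edges
for v in(150,300): print('bed',v,(q(281 if v==150 else 291,v,.02)+q(525 if v==150 else 514,v,.02))/2)
s,r=rot()
pf=[q(331,282,.1266),q(472,288,.1266)]; lf=[q(328,317,.1366),q(474,322,.1366)]; gr=[q(330,453,.1346),q(463,457,.1346)]
for n,e in dict(plate=pf,lin=lf,groove=gr).items():
    e=[r.inv().apply(p-s['ee_pos']) for p in e]; print(n,*e,'ang',np.arctan2((e[1]-e[0])[0],(e[1]-e[0])[1]))
print('toolyaw',np.arctan2(*r.as_matrix()[[1,0],0]),s['ee_pos'])
E
```

```text
rails [0.4708 0.1952 0.03  ] [0.5238 0.2008 0.03  ] [0.4764 0.1403 0.03  ] [0.5301 0.146  0.03  ]
mid [0.4973 0.198  0.03  ] [0.5033 0.1432 0.03  ] yaw 1.6798564749123968
mouth [0.4486 0.2023 0.05  ] [0.5459 0.2125 0.05  ] [0.4973 0.2074 0.05  ]
bed 150 [0.5018 0.1581 0.02  ]
bed 300 [0.5104 0.0769 0.02  ]
plate [ 0.0349 -0.0208 -0.0331] [ 0.033   0.0238 -0.0332] ang -0.04312134814142654
lin [ 0.0266 -0.0206 -0.0431] [ 0.0251  0.0231 -0.0432] ang -0.035282437274720135
groove [-0.0218 -0.0222 -0.0411] [-0.0233  0.0221 -0.0412] ang -0.03362047592324501
toolyaw 1.6753772753461937 [0.5069 0.0787 0.0934]
```

```bash
python3 -m jog '[[[-1,0.045,0.025,0,0,0,-0.01],[-1,0,0,0.25,0,0,0],[-1,0,0,0.25,0,0,0],[-1,0,0,0.15,0,0,0],[-1,0,0,0.08,0,0,0],[-1,0,0,0.04,0,0,0],[-1,0,0,0,0,0,0],[-1,0,0,0,0,0,0]]]' | grep -E "pos|ft|t:"
python3 ft.py
python3 -m jog '[[[-1,0,0,0.02,0,0,0],[-1,0,0,0,0,0,0],[-1,0,0,0,0,0,0]]]' | grep -E "pos|ft"
```

```text
t: 16.85
ee_pos: [0.5108, 0.0848, 0.0025]
eef_rot: [0.001, 0.663, 0.749, 0.001]
ft_force: [0.2, -0.5, -2.6]
[0.511 0.085 0.003] F [ 0.156 -0.477 -2.636] M [ 0.086 -0.017  0.019] M tool [-0.027  0.083 -0.019] gap 0.526763714096522 16.85
ee_pos: [0.5101, 0.0848, -0.0002]
ft_force: [0.1, 0.7, -3.4]
```

Free still; stepping down in about 1 mm steps.

```bash
python3 -m jog '[[[-1,0,0,0.015,0,0,0],[-1,0,0,0,0,0,0],[-1,0,0,0,0,0,0]]]' | grep -E "pos|ft"
python3 -m jog '[[[-1,0,0,0.015,0,0,0],[-1,0,0,0,0,0,0],[-1,0,0,0,0,0,0]]]' | grep -E "pos|ft"
python3 -m jog '[[[-1,0,0,0.01,0,0,0],[-1,0,0,0,0,0,0],[-1,0,0,0,0,0,0]]]' | grep -E "pos|ft"
```

```text
ee_pos: [0.5097, 0.0848, -0.0024]
ft_force: [-0.2, 0.1, -2.5]
ee_pos: [0.5097, 0.0848, -0.0043]
ft_force: [0.6, -1.0, -3.6]
ee_pos: [0.5098, 0.0847, -0.0054]
ft_force: [0.3, 0.7, -2.7]
```

```bash
python3 -m jog '[[[-1,0,0,0.01,0,0,0],[-1,0,0,0,0,0,0],[-1,0,0,0,0,0,0]]]' | grep -E "pos|ft"
```

```text
ee_pos: [0.5098, 0.0848, -0.0067]
ft_force: [0.3, -0.8, -3.6]
```

```bash
python3 -m jog '[[[-1,0,0,0.008,0,0,0],[-1,0,0,0,0,0,0],[-1,0,0,0,0,0,0]]]' | grep -E "pos|ft"
python3 -m jog '[[[-1,0,0,0.008,0,0,0],[-1,0,0,0,0,0,0],[-1,0,0,0,0,0,0]]]' | grep -E "pos|ft"
```

```text
ee_pos: [0.5099, 0.0848, -0.0073]
ft_force: [-1.1, -0.2, 2.0]
ee_pos: [0.5099, 0.0848, -0.0073]
ft_force: [-1.7, 0.1, 10.0]
```

```bash
python3 -m jog '[[[-1,0,0,-0.008,0,0,0],[0.5,0,0,0,0,0,0],[0.5,0,0,0,0,0,0],[0.5,0,0,0,0,0,0],[0.5,0,0,0,0,0,0]]]' | grep -E "pos|ft|gap"
python3 -m jog '[[[0.5,0,0,-0.1,0,0,0],[0.5,0,0,-0.3,0,0,0],[0.5,0,0,-0.3,0,0,0],[-1,0,0,0,0,0,0.008],[-1,-0.3,0,0,0,0,0],[-1,-0.3,0,0,0,0,0],[-1,-0.25,0,0,0,0,0],[-1,0,0,0,0,0,0],[-1,0,0,0,0,0,0],[-1,0,0,0,0,0,0]]]' 
python3 - <<'E'
from h import *
np.set_printoptions(precision=4,suppress=True)
cap('wrist','w8'); s,r=rot(); O=np.array([.4985,.1865]);y=1.678
d=s['ee_pos'][:2]-O; X=np.array([np.cos(y),np.sin(y)]);Y=np.array([-X[1],X[0]])
print('tcp gauge',d@X,d@Y,'yaw',np.arctan2(*r.as_matrix()[[1,0],0]))
im=np.load('pics/w8.npz')['image'].astype(int)
# find pad: brown lining (r>b) pixels
m=((im[:,:,0]-im[:,:,2]>8)&(im.sum(2)<420)&(im.sum(2)>150)&(abs(im[:,:,1]-im[:,:,0])<20)).astype(np.uint8)
m=cv2.morphologyEx(m,cv2.MORPH_OPEN,np.ones((3,3)));n,l,st,ce=cv2.connectedComponentsWithStats(m)
for i in np.argsort(-st[1:,4])[:4]+1:
    print(st[i],ce[i]); cn=cv2.findContours((l==i).astype(np.uint8),0,2)[0][0]; bx=cv2.boxPoints(cv2.minAreaRect(cn))
    w=np.array([px2w('w8',*p,.036,1.)[:2] for p in bx])-O; print(bx.round(1).tolist(),np.c_[w@X,w@Y])
E
```

```text
ee_pos: [0.5099, 0.0848, -0.0077]
ft_force: [-0.8, -0.2, 0.7]
finger_gap: 0.748
t: 20.45
ee_pos: [0.5204, -0.0159, 0.0763]
eef_rot: [-0.0, 0.667, 0.745, -0.0]
ft_force: [-0.0, 0.2, -0.2]
finger_gap: 0.0
gripper_force: 0.0
tcp gauge -0.20336811327160687 -0.00020186257591691924 yaw 1.6807604752163083
[242 103  28  15 202] [254.5347 108.8762]
[[239.5, 105.80000305175781], [267.79998779296875, 99.5], [270.3999938964844, 111.0999984741211], [242.10000610351562, 117.4000015258789]] [[-0.1326  0.01  ]
 [-0.1283 -0.01  ]
 [-0.1363 -0.012 ]
 [-0.1407  0.0082]]
[254 138  27  13 192] [268.2708 143.9948]
[[253.1999969482422, 139.5], [279.1000061035156, 136.89999389648438], [280.29998779296875, 148.8000030517578], [254.39999389648438, 151.39999389648438]] [[-0.1563  0.0002]
 [-0.1544 -0.0187]
 [-0.1631 -0.0198]
 [-0.1651 -0.0007]]
[266  46  22  12 153] [276.7451  51.9869]
[[265.20001220703125, 47.599998474121094], [286.79998779296875, 45.79999923706055], [287.6000061035156, 55.79999923706055], [266.0, 57.599998474121094]] [[-0.095  -0.0078]
 [-0.0938 -0.0223]
 [-0.1    -0.0231]
 [-0.1012 -0.0084]]
[224 139  26  15 138] [237.7391 145.7971]
[[223.39999389648438, 147.8000030517578], [227.1999969482422, 135.60000610351562], [250.3000030517578, 142.8000030517578], [246.5, 155.0]] [[-0.1625  0.0222]
 [-0.1536  0.0192]
 [-0.1588  0.0023]
 [-0.1678  0.0052]]
```

View pics/w8.png

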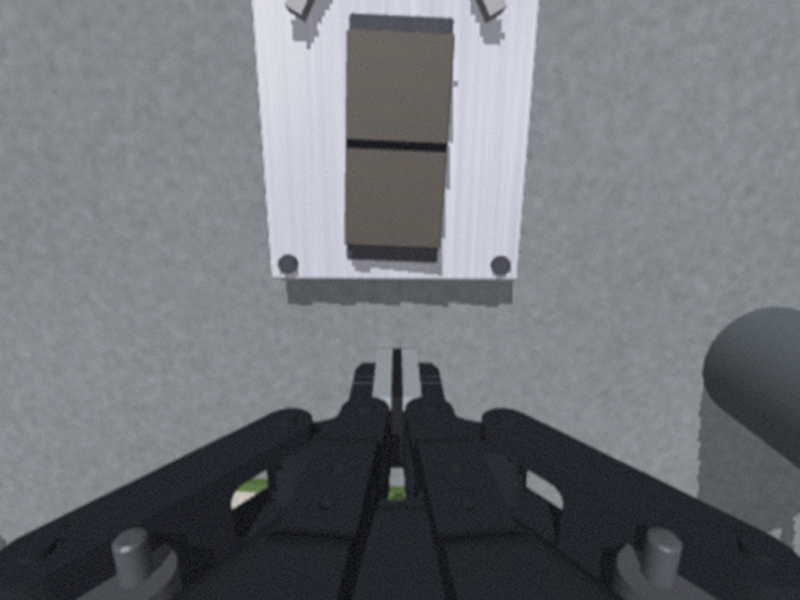

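Pad lies on the bed, lining up, groove at (397,146), rear edge at row 260 and about 0.03 rad of yaw; the mouth is straight ahead. Lowering behind it and pushing.

```bash
python3 -m jog '[[[-1,0,0,0.3,0,0,0],[-1,0,0,0.25,0,0,0],[-1,0,0,0.1,0,0,0],[-1,0,0,0.01,0,0,0],[-1,0,0,0,0,0,0],[-1,0,0,0,0,0,0]]]' | grep -E "pos|ft|t:"
python3 -m jog '[[[-1,0.03,0,0,0,0,0],[-1,0.03,0,0,0,0,0],[-1,0.03,0,0,0,0,0],[-1,0.03,0,0,0,0,0],[-1,0,0,0,0,0,0]]]' | grep -E "pos|ft"
python3 -m jog '[[[-1,0.03,0,0,0,0,0],[-1,0.03,0,0,0,0,0],[-1,0.03,0,0,0,0,0],[-1,0.03,0,0,0,0,0],[-1,0.03,0,0,0,0,0]]]' | grep -E "pos|ft"
```

```text
t: 21.1
ee_pos: [0.5222, -0.0165, -0.0016]
eef_rot: [0.001, 0.667, 0.745, 0.001]
ft_force: [-0.1, -0.3, 0.4]
ee_pos: [0.5194, -0.0019, -0.0026]
ft_force: [0.3, -0.5, 0.3]
ee_pos: [0.5175, 0.0158, -0.0027]
ft_force: [0.2, -2.4, 1.7]
```

```bash
python3 -m jog '[[[-1,0.03,0,0,0,0,0],[-1,0.03,0,0,0,0,0],[-1,0.03,0,0,0,0,0],[-1,0.03,0,0,0,0,0],[-1,0.03,0,0,0,0,0],[-1,0.03,0,0,0,0,0]]]' | grep -E "pos|ft"
python3 -m jog '[[[-1,0.03,0,0,0,0,0],[-1,0.03,0,0,0,0,0],[-1,0.03,0,0,0,0,0],[-1,0.03,0,0,0,0,0],[-1,0.03,0,0,0,0,0],[-1,0.03,0,0,0,0,0]]]' | grep -E "pos|ft"
```

```text
ee_pos: [0.515, 0.0374, -0.0028]
ft_force: [0.5, -3.2, 2.2]
ee_pos: [0.5126, 0.0588, -0.0027]
ft_force: [1.3, -2.3, 1.6]
```

```bash
python3 -m jog '[[[-1,0.03,0,0,0,0,0],[-1,0.03,0,0,0,0,0],[-1,0.03,0,0,0,0,0],[-1,0.03,0,0,0,0,0],[-1,0.03,0,0,0,0,0],[-1,0.03,0,0,0,0,0]]]' | grep -E "pos|ft"
python3 -m jog '[[[-1,0.03,0,0,0,0,0],[-1,0.03,0,0,0,0,0],[-1,0.03,0,0,0,0,0],[-1,0.03,0,0,0,0,0]]]' | grep -E "pos|ft"; python3 ft.py
```

```text
ee_pos: [0.5102, 0.0803, -0.0028]
ft_force: [-0.5, -1.5, 1.1]
ee_pos: [0.5087, 0.0946, -0.0028]
ft_force: [1.4, -2.1, 2.1]
[ 0.509  0.095 -0.003] F [ 1.38  -2.145  2.085] M [-0.43  -0.054 -0.02 ] M tool [-0.007 -0.433  0.02 ] gap 0.0003420636065151006 24.3
```

```bash
python3 -m jog '[[[-1,0.02,0,0,0,0,0],[-1,0.02,0,0,0,0,0],[-1,0.02,0,0,0,0,0],[-1,0.02,0,0,0,0,0]]]' | grep -E "pos|ft"
python3 -m jog '[[[-1,0.02,0,0,0,0,0],[-1,0.02,0,0,0,0,0],[-1,0.02,0,0,0,0,0],[-1,0.02,0,0,0,0,0]]]' | grep -E "pos|ft"
python3 -m jog '[[[-1,0.02,0,0,0,0,0],[-1,0.02,0,0,0,0,0],[-1,0.02,0,0,0,0,0]]]' | grep -E "pos|ft"
```

```text
ee_pos: [0.5076, 0.104, -0.0028]
ft_force: [-0.1, -2.7, 1.5]
ee_pos: [0.5066, 0.1136, -0.0028]
ft_force: [1.0, -2.4, 2.4]
ee_pos: [0.5058, 0.1208, -0.0028]
ft_force: [-0.7, -2.1, 1.1]
```

```bash
python3 -m jog '[[[-1,0.015,0,0,0,0,0],[-1,0.015,0,0,0,0,0],[-1,0.015,0,0,0,0,0]]]' | grep -E "pos|ft"
python3 -m jog '[[[-1,0.015,0,0,0,0,0],[-1,0.015,0,0,0,0,0]]]' | grep -E "pos|ft"
python3 -m jog '[[[-1,0.015,0,0,0,0,0],[-1,0.015,0,0,0,0,0]]]' | grep -E "pos|ft"
python3 -m jog '[[[-1,0.015,0,0,0,0,0],[-1,0.015,0,0,0,0,0]]]' | grep -E "pos|ft"
```

```text
ee_pos: [0.5052, 0.1261, -0.0028]
ft_force: [0.6, -3.1, 1.0]
ee_pos: [0.5049, 0.1297, -0.0028]
ft_force: [-0.1, -2.5, 1.3]
ee_pos: [0.5044, 0.1332, -0.0028]
ft_force: [-0.2, -2.2, 2.0]
ee_pos: [0.5041, 0.1368, -0.0028]
ft_force: [0.6, -2.5, 0.5]
```

```bash
python3 -m jog '[[[-1,0.015,0,0,0,0,0],[-1,0.015,0,0,0,0,0]]]' | grep -E "pos|ft"
python3 -m jog '[[[-1,0.015,0,0,0,0,0],[-1,0.015,0,0,0,0,0]]]' | grep -E "pos|ft"
python3 -m jog '[[[-1,0.015,0,0,0,0,0],[-1,0.015,0,0,0,0,0]]]' | grep -E "pos|ft"
```

```text
ee_pos: [0.5037, 0.1404, -0.0028]
ft_force: [0.3, -2.2, 0.6]
ee_pos: [0.5033, 0.144, -0.0028]
ft_force: [0.1, -2.4, 1.8]
ee_pos: [0.5029, 0.1476, -0.0028]
ft_force: [0.9, -2.9, 1.7]
```

```bash
python3 -m jog '[[[-1,0.015,0,0,0,0,0],[-1,0.015,0,0,0,0,0]]]' | grep -E "pos|ft"
python3 -m jog '[[[-1,0.015,0,0,0,0,0],[-1,0.015,0,0,0,0,0]]]' | grep -E "pos|ft"
python3 -m jog '[[[-1,0.015,0,0,0,0,0],[-1,0.015,0,0,0,0,0]]]' | grep -E "pos|ft"
```

```text
ee_pos: [0.5025, 0.1511, -0.0027]
ft_force: [-0.1, -2.9, 0.7]
ee_pos: [0.5021, 0.1547, -0.0028]
ft_force: [1.3, -2.4, 1.7]
ee_pos: [0.5016, 0.1575, -0.0028]
ft_force: [1.0, -8.0, 2.2]
```

```bash
python3 -m jog '[[[-1,0.01,0,0,0,0,0],[-1,0.01,0,0,0,0,0],[-1,0,0,0,0,0,0]]]' | grep -E "pos|ft"
python3 -m jog '[[[-1,0.01,0,0,0,0,0],[-1,0.01,0,0,0,0,0],[-1,0,0,0,0,0,0]]]' | grep -E "pos|ft"
python3 -m jog '[[[-1,0.008,0,0,0,0,0],[-1,0,0,0,0,0,0]]]' | grep -E "pos|ft"
```

```text
ee_pos: [0.5011, 0.1593, -0.0028]
ft_force: [1.2, -6.9, 2.5]
ee_pos: [0.5007, 0.1615, -0.0028]
ft_force: [0.5, -7.7, 3.6]
ee_pos: [0.5006, 0.1624, -0.0028]
ft_force: [1.1, -7.7, 2.4]
```

```bash
python3 -m jog '[[[-1,0.008,0,0,0,0,0],[-1,0,0,0,0,0,0]]]' | grep -E "pos|ft"
python3 -m jog '[[[-1,0.006,0,0,0,0,0],[-1,0,0,0,0,0,0]]]' | grep -E "pos|ft"
```

```text
ee_pos: [0.5005, 0.1633, -0.0028]
ft_force: [0.5, -8.2, 3.2]
ee_pos: [0.5004, 0.164, -0.0028]
ft_force: [0.1, -7.6, 2.5]
```

```bash
python3 -m jog '[[[-1,0.006,0,0,0,0,0],[-1,0,0,0,0,0,0]]]' | grep -E "pos|ft"
```

```text
ee_pos: [0.5004, 0.1647, -0.0028]
ft_force: [0.3, -9.4, 2.5]
```

```bash
python3 -m jog '[[[-1,0.004,0,0,0,0,0],[-1,0,0,0,0,0,0]]]' | grep -E "pos|ft"
```

```text
ee_pos: [0.5003, 0.1651, -0.0028]
ft_force: [0.9, -8.2, 2.5]
```

```bash
python3 -m jog '[[[-1,0.004,0,0,0,0,0],[-1,0,0,0,0,0,0]]]' | grep -E "pos|ft"
```

```text
ee_pos: [0.5003, 0.1653, -0.0028]
ft_force: [0.5, -10.0, 3.1]
```

```bash
python3 -m jog '[[[-1,0.005,0,0,0,0,0],[-1,0,0,0,0,0,0]]]' | grep -E "pos|ft"
```

```text
ee_pos: [0.5002, 0.1653, -0.0028]
ft_force: [1.3, -13.4, 2.5]
```

```bash
python3 -m jog '[[[-1,0.004,0,0,0,0,0],[-1,0,0,0,0,0,0]]]' | grep -E "pos|ft"
```

```text
ee_pos: [0.5002, 0.1654, -0.0028]
ft_force: [1.9, -13.3, 3.5]
```

Solid: the force rises while the tip stays put, after about 8–9 mm of stop travel. Backing off and checking.

```bash
python3 -m jog '[[[-1,-0.05,0,0,0,0,0],[-1,-0.2,0,0,0,0,0],[-1,-0.1,0,0,0,0,0],[-1,0,0,-0.3,0,0,0],[-1,0,0,-0.4,0,0,0],[-1,0,0,-0.2,0,0,0],[-1,0,0,0,0,0,0],[-1,0,0,0,0,0,0]]]' | grep -E "pos|ft"
python3 - <<'E'
from h import *
np.set_printoptions(precision=4,suppress=True)
cap('wrist','w9'); im=np.load('pics/w9.npz')['image'].astype(int); g=im.sum(2)
O=np.array([.4985,.1865]);y=1.678;X=np.array([np.cos(y),np.sin(y)]);Y=np.array([-X[1],X[0]])
T=np.load('pics/w9.npz')
m=((im[:,:,0]-im[:,:,2]>4)&(g<400)&(g>150)).astype(np.uint8); m[215:]=0
m=cv2.morphologyEx(cv2.morphologyEx(m,cv2.MORPH_CLOSE,np.ones((5,5))),cv2.MORPH_OPEN,np.ones((5,5)))
n,l,st,ce=cv2.connectedComponentsWithStats(m)
for i in np.argsort(-st[1:,4])[:3]+1:
    cn=cv2.findContours((l==i).astype(np.uint8),0,2)[0][0]; bx=cv2.boxPoints(cv2.minAreaRect(cn))
    w=np.array([px2w('w9',*p,.036,1.)[:2] for p in bx])-O; print(st[i],np.c_[w@X,w@Y])
E
python3 ft.py
```

```text
ee_pos: [0.5053, 0.1269, 0.1055]
ft_force: [0.1, 0.3, -0.4]
[ 221   95   55   29 1519] [[ 0.0196  0.0258]
 [ 0.0197 -0.0176]
 [-0.0022 -0.0181]
 [-0.0023  0.0264]]
[  0  20  18  14 176] [[0.0661 0.1936]
 [0.0731 0.1897]
 [0.0695 0.1766]
 [0.0625 0.1804]]
[0.504 0.127 0.105] F [-0.621  0.409  0.414] M [ 0.052 -0.018  0.009] M tool [-0.023  0.049 -0.009] gap -0.0023446532517039766 30.55
```

```bash
python3 -c "
from workcell import job_done
print(job_done())"
```

```text
the job is handed in; nothing more can be done
None
```

The new pad is lining up and straight in the gauge channel, its nose under the hood and the stop pushed back until solid at about 13 N; the gripper is clear and the job was handed in at about 31 s, with no verdict returned.

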